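# Put the sockets back in the tray in order of width

## Task

Put the five steel sockets back in the tray, one to a bay, standing upright on the tray's floor with the mouth up, in order of outside diameter: the narrowest in the bay next to the steel bow handle, each one wider than the last, and the widest in the bay at the other end. Go by width and not by height; leave the tape roll, the bearing and the jar where they are.

Things in the scene. Friction and masses are not known exactly. Their poses are not given: they have to be found in the camera images.
- socket_a: loose steel socket (wrench socket), a plain upright cylinder with a hexagonal mouth in its top: outside diameter 36 mm, height 44 mm, about 180 g; starts upright on the bench; origin at the centre of its underside, z up the axis
- socket_b: loose steel socket (wrench socket), a plain upright cylinder with a hexagonal mouth in its top: outside diameter 20 mm, height 40 mm, about 60 g; starts upright on the bench; origin at the centre of its underside, z up the axis
- socket_c: loose steel socket (wrench socket), a plain upright cylinder with a hexagonal mouth in its top: outside diameter 52 mm, height 56 mm, about 450 g; starts upright on the bench; origin at the centre of its underside, z up the axis
- socket_d: loose steel socket (wrench socket), a plain upright cylinder with a hexagonal mouth in its top: outside diameter 28 mm, height 64 mm, about 160 g; starts upright on the bench; origin at the centre of its underside, z up the axis
- socket_e: loose steel socket (wrench socket), a plain upright cylinder with a hexagonal mouth in its top: outside diameter 44 mm, height 50 mm, about 300 g; starts upright on the bench; origin at the centre of its underside, z up the axis
- tray: grey metal tray fixed to the bench, a row of five equal square bays along its y axis; origin at the middle of its underside. Bay centres at x = 0, y = -146, -73, 0, 73, 146 mm in its frame; each bay 70 x 70 mm inside; floor 4 mm above the bench, walls and dividers 3 mm thick, tops 10 mm above the bench. Its y axis is within 0.15 rad of world y
- handle: black plastic end piece with an upright bright steel bow handle (bow 58 mm wide along tray x, bar 10 mm thick, 43 mm high), fixed at one end of the tray, at tray y = +200 or -200 mm; origin at the centre of its underside. The other end has only a flat black block 10 mm high, which is not listed
- tape: loose roll of blue insulating tape lying flat, 66 mm across, 19 mm high, origin at the centre of its underside; to be left alone
- bearing: loose dark steel bearing ring lying flat, 52 mm across, hole 25 mm, 15 mm high, origin at the centre of its underside; to be left alone
- jar: loose small jar with a white lid, standing, 56 mm across, 56 mm high, origin at the centre of its underside; to be left alone

How it is judged:
By the outcome, as a careful person would: the job done as asked, in the order asked, and still so for the second after the job is handed in, with the robot touching nothing.
It also fails if it takes over 112 s, if anything falls off the work surface, if the arm or the gripper's body presses on something with over 40 N, if the wrist force passes 120 N, or if a joint passes its speed limit or range.

## Robot

A 7-joint arm with a two-finger parallel gripper is mounted at the origin on the work surface. World frame = base frame: x ahead of the robot, y to its left, z up, the work surface at z = 0. Lengths are in m, angles in rad, forces in N, time in s.
With the tool pointing down it reaches from about 0.4 to 0.9 m from the base axis. Payload 5.5 kg.
Tool frame: the origin (TCP) lies at the very end of the fingers, on their centre line; the grasp point (between the pads) lies 19 mm behind it (manip.hold_point_z is the distance from the TCP to the grasp point, in m); z points along the fingers, y is the line along which they close (so a half turn about z gives the same grasp; the last joint's range is limited). The gripper opens to 92 mm and grips with 3 to 60 N. Pads are 19 mm wide; open, the fingers measure 130 mm over their backs; the gripper's body (75 mm by 190 mm) begins 47 mm behind the grasp point.
Start: joints at [1.455, 0.501, -0.427, 1.55, 0.221, 1.138, -0.21], TCP at [0.24, -0.604, 0.227] pointing down, gripper open.
Joint ranges: [-2.88, 2.88], [-0.31, 2.03], [-1.54, 1.56], [0.2, 2.42], [-1.41, 4.55], [0.19, 2.02], [-2.57, 2.57]. Speed limits (rad/s): [2.57, 2.57, 3.14, 3.14, 3.14, 3.14, 3.14].

## Interface

Orientations are given as a unit quaternion [w, x, y, z].
In Python, from cell import manip gives the robot as it stands.
- The arm moves only by the shell command python3 -m inch 'ROWS' [FORCE]. ROWS is text: rows parted by semicolons, each of 7 numbers parted by spaces: the opening, from 0 (shut) to 1 (fully open), then the shift along the world's x, y, z as a fraction of full scale, then the turn, a rotation vector about the world's x, y, z as a fraction of full scale. In form: grip tx ty tz rx ry rz; .... A call has 1 to 12 rows; each row is the pose to reach, as a shift and turn from the pose commanded when the call began, turning the shorter way round; what a row does not reach only later rows make up. Full scale, the value 1, is 0.2 m for a shift and 360 degrees for a turn. A row lasts 1/10 s, in which the tool goes at most 50 mm and 8.59 degrees, less where a joint would pass 70% of its speed; a pose out of reach is approached as far as the arm can. A call with a number of a shift or a turn outside -1 to 1 is refused whole. A call with a gripper value outside its range is refused whole. The fingers move at their own pace and stop on an object; FORCE is the grip in N (left out, the last holds). Time passes only in rows, so rows that repeat a pose let the fingers close. It gives the time, the measured TCP pose, the force, the opening and the grip force at its end, in the units of the state.
- manip.state(): the state, without advancing time (a new reading comes with each control period).
- manip.read_camera(name): name is "scene" or "top" or "wrist"; returns a dict with "frame" (420x560x3 uint8, red, green, blue), "range_z" (420x560 float32, m along the optical axis (not along the pixel's ray), 0 where there is no reading), "intrinsics" (3x3 intrinsics, pixels), "view" (4x4, takes a point from world to camera coordinates). Camera axes: x right, y up, looking along -z (the intrinsics and any distortion apply to the point x, -y, -z); pixel columns grow to the right and rows downward; lengths in m; the calibration is good to about 2 mm. A picture is of the moment at which its call begins.
- manip.hand_in(): hands the job in; it is judged then, once.
The state is a dict: "t": time; "joint_pos": joint angles; "joint_velocities": joint speeds; "tau": joint torques, N m; "tool_pos": TCP position; "tcp_rot": TCP orientation; "wrist_force": force on the tool from outside, world axes, zero at the start; "torque": the same for the moment, N m; "gripper_width": opening from 0.0 (shut) to 1.0 (fully open); "grasp_force": force on a finger pad.
Only numpy, scipy, OpenCV 4.12 (cv2) and the standard library are available. Lean on these libraries where they do the work, as an engineer would, in place of code of your own. Each camera call takes 0.05 s, during which the arm holds its last target. There are 200 camera calls.

## Working session

There is one attempt and no reset: what is moved stays moved. The work goes in short steps, Python scripts to look and compute and a shell command to move; the robot and the scene stay as the last step left them, time stands still between calls to the robot, and variables do not carry over. Pictures are saved under pics/ and viewed, at most 14 in all, crops included, and the job is handed in when it is done.

```bash
ls; mkdir -p pics
python3 - <<'E'
from cell import manip
import cv2,numpy as np
print(manip.state())
for n in("top","scene"):
    c=manip.read_camera(n); cv2.imwrite(f"pics/{n}1.png",c["frame"][:,:,::-1]); np.savez(f"{n}1.npz",**c)
    print(n,c["intrinsics"],c["view"].round(3),(c["range_z"]>0).mean())
E
```

```text
pics
{'t': 0.0, 'joint_pos': array([ 1.45522   ,  0.50185191, -0.42678156,  1.55149349,  0.22083083,
        1.13831269, -0.21030782]), 'joint_velocities': array([ 0.00041864, -0.00062966,  0.00026333,  0.0014103 , -0.00075173,
       -0.00035911, -0.00017195]), 'tau': array([ 8.01526858e-04, -5.66601062e+01, -5.81599787e+00, -2.79121721e+01,
       -6.86790445e-02,  3.09348071e-02,  1.84439987e-04]), 'tool_pos': array([ 0.24003361, -0.60327015,  0.22565689]), 'tcp_rot': array([-9.85309569e-04,  9.82113445e-01,  1.88287490e-01, -1.74773343e-04]), 'wrist_force': array([-0.15042637, -0.22392042, -0.5854628 ]), 'torque': array([-0.00367904, -0.01854114, -0.04276678]), 'grasp_force': 0.0, 'gripper_width': 0.9984588297567271}
top [[410.38582477   0.         284.549301  ]
 [  0.         410.38582477 210.4912181 ]
 [  0.           0.           1.        ]] [[ 0.004 -1.     0.02  -0.025]
 [ 1.     0.005  0.027 -0.527]
 [-0.027  0.02   0.999 -0.907]
 [ 0.     0.     0.     1.   ]] 0.9960246598639456
scene [[399.90018448   0.         275.99780682]
 [  0.         399.90018448 210.59250405]
 [  0.           0.           1.        ]] [[ 0.576  0.817 -0.018 -0.304]
 [-0.453  0.338  0.825  0.204]
 [ 0.681 -0.467  0.565 -1.214]
 [ 0.     0.     0.     1.   ]] 0.9961011904761905
```

View pics/top1.png

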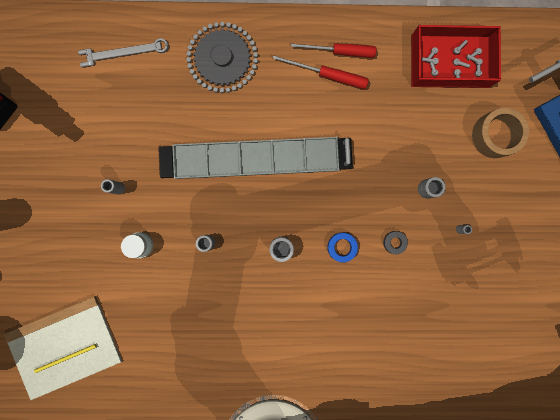

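View pics/scene1.png

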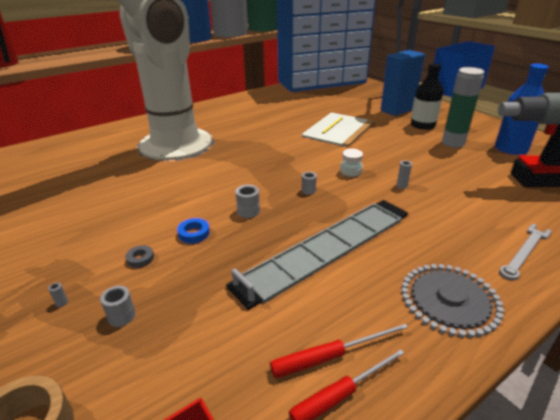

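The top view shows sockets at (107,186), (204,243), (281,249), (432,187) and (464,229). The tray runs from (175,160) to (338,155) with the handle at (346,152), which is the -y end. The jar is at (136,245), the tape at (343,247) and the bearing at (396,242). The scene view agrees. Next I'll measure positions in both views.

```bash
cat > h.py <<'E'
import numpy as np,cv2
def world(c):
    K=c["intrinsics"];d=c["range_z"].astype(float);v,u=np.mgrid[:d.shape[0],:d.shape[1]]
    P=np.stack([(u-K[0,2])/K[0,0]*d,-(v-K[1,2])/K[1,1]*d,-d,np.ones_like(d)],-1)
    W=P@np.linalg.inv(c["view"]).T
    W[d==0]=np.nan
    return W[...,:3]
def project(c,p):
    q=c["view"]@np.r_[p,1];K=c["intrinsics"]
    return K[0,0]*q[0]/-q[2]+K[0,2], K[1,2]-K[1,1]*q[1]/-q[2]
E
python3 - <<'E'
import numpy as np,cv2
from h import *
T=np.load("top1.npz");S=np.load("scene1.npz")
W=world(T);V=world(S)
for (u,v) in [(107,186),(204,243),(281,249),(432,187),(464,229),(136,245)]:
    w=W[v-15:v+16,u-15:u+16].reshape(-1,3); w=w[np.isfinite(w[:,2])]
    zt=np.percentile(w[w[:,2]>.02,2],90)
    t=w[w[:,2]>zt-.006]
    c,r=cv2.minEnclosingCircle((t[:,:2]*1000).astype(np.float32))
    # scene cloud near
    p=np.array(c)/1000
    s=V.reshape(-1,3);s=s[np.isfinite(s[:,2])];s=s[(np.hypot(*(s[:,:2]-p).T)<.05)&(s[:,2]>.008)]
    st=s[s[:,2]>np.percentile(s[:,2],97)-.006]
    cs,rs=cv2.minEnclosingCircle((st[:,:2]*1000).astype(np.float32))
    f=w[(w[:,2]<.01)]
    print((u,v),"top",np.round(c,1),round(2*r,1),round(zt*1000,1),"floor",round(np.median(f[:,2])*1000,1),"| scene",np.round(cs,1),round(2*rs,1),round(np.percentile(s[:,2],97)*1000,1))
for n,(u,v) in dict(trayL=(176,161),trayLtop=(175,146),trayLbot=(177,177),trayRbot=(339,170),trayRtop=(338,139),floor1=(192,160),floor3=(257,158),floor5=(322,155),h=(347,152)).items(): print(n,(W[v,u]*1000).round(1))
a=cv2.imread("pics/top1.png");cv2.imwrite("pics/traycrop.png",cv2.resize(a[125:190,150:365],None,fx=3.7,fy=3.7,interpolation=cv2.INTER_CUBIC))
E
```

```text
(107, 186) top [575.1 346.6] 28.6 64.0 floor 0.0 | scene [572.8 345.1] 31.7 64.9
(204, 243) top [455.  150.3] 36.0 44.9 floor -0.4 | scene [453.6 147.4] 37.8 45.1
(281, 249) top [443.7 -15. ] 51.6 56.6 floor -0.3 | scene [442.7 -17.9] 53.0 56.9
(432, 187) top [ 578.2 -344.5] 43.8 50.4 floor -0.6 | scene [ 577.6 -346.7] 44.8 51.1
(464, 229) top [ 487.3 -418.8] 20.6 39.8 floor -0.8 | scene [ 487.3 -421.1] 21.9 40.6
(136, 245) top [450.  295.7] 49.9 57.3 floor 0.1 | scene [447.6 293. ] 53.2 57.2
trayL [635.9 219.6   4.8]
trayLtop [669.9 222.7   2.8]
trayLbot [599.7 215.9   9.5]
trayRbot [ 6.191e+02 -1.457e+02 -4.000e-01]
trayRtop [ 687.6 -142.     8.5]
floor1 [639. 185.   1.]
floor3 [644.   39.3   4.9]
floor5 [ 652.3 -106.8    2.6]
h [ 652.8 -156.5   41.8]
```

View pics/traycrop.png

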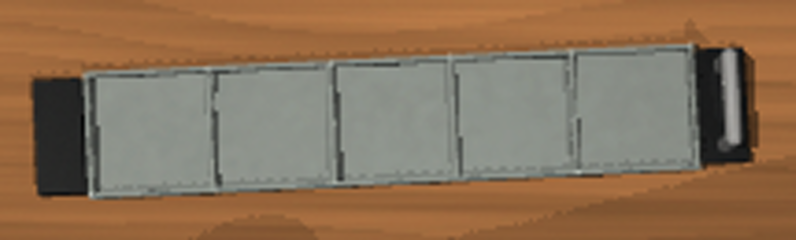

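Run:
```python
import numpy as np
from h import *
T=np.load("top1.npz");C=np.linalg.inv(T["view"]);K=T["intrinsics"]
def ray(u,v,z):
    d=C[:3,:3]@np.array([(u-K[0,2])/K[0,0],-(v-K[1,2])/K[1,1],-1]);o=C[:3,3]
    return (o+d*(z-o[2])/d[2])[:2]*1000
px=dict(TL=(86,72),TR=(694,46),BL=(92,196),BR=(698,169))
P={k:ray((x+.5)/3.7-.5+150,(y+.5)/3.7-.5+125,.010) for k,(x,y) in px.items()}
print(P)
o=sum(P.values())/4; yv=(P["TL"]+P["BL"]-P["TR"]-P["BR"])/2; L=np.linalg.norm(yv); yv/=L
print(o,L,"tilt deg",np.degrees(np.arctan2(-yv[0],yv[1])))
for s in(-146,-73,0,73,146): print(s,(o+s*yv).round(1))
S=np.load("scene1.npz");V=world(S).reshape(-1,3)*1000;W=world(T).reshape(-1,3)*1000
for n,X in(("s",V),("t",W)):
  # handle bar and tray tops
  h=X[(X[:,2]>30)&(abs(X[:,0]-653)<60)&(abs(X[:,1]+156)<40)];print(n,"handle",h.mean(0),h.min(0),h.max(0))
  R=X[np.isfinite(X[:,2])&(abs(X[:,2])<15)]; q=R[:,:2]-o; yy=q@yv; xx=q@np.array([yv[1],-yv[0]])
  f=R[(abs(yy)<180)&(abs(xx)<25)];print("floor",np.median(f[:,2]), "bench",np.median(R[(abs(yy)<150)&(abs(xx+60)<15)][:,2]))
```

```text
{'TL': array([672.78469006, 225.71154771]), 'TR': array([ 691.64883746, -139.99023701]), 'BL': array([598.24923291, 221.26409527]), 'BR': array([ 617.02051323, -142.48866706])}
[644.92581842  41.12418473] 365.2123908172201 tilt deg 2.953495694416681
-146 [ 652.4 -104.7]
-73 [648.7 -31.8]
0 [644.9  41.1]
73 [641.2 114. ]
146 [637.4 186.9]
s handle [ 659.37142407 -160.82179569   40.27172236] [ 627.33913219 -166.32792367   30.02681848] [ 683.74732087 -154.01765712   44.56113394]
floor 4.118181215812145 bench 0.1732246545413929
t handle [ 655.45416179 -156.87617831   40.94172572] [ 627.29815407 -164.03504313   31.04491747] [ 683.35380301 -150.94771749   45.208162  ]
floor 3.789787273492884 bench -0.31516294212685647
```

```bash
python3 -m inch '1 0 0 0 0 0 .02;1 .1 .1 0 0 0 .04;1 .25 .2 0 0 0 .06;1 .4 .3 0 0 0 .08;1 .55 .4 0 0 0 .1;1 .7 .5 0 0 0 .12;1 .8 .6 0 0 0 .14;1 .9 .7 0 0 0 .16;1 .95 .75 0 0 0 .18;1 1 .8 0 0 0 .197;1 1 .8 0 0 0 .197;1 1 .8 0 0 0 .197'
python3 - <<'E'
from cell import manip
import cv2,numpy as np
print(manip.state())
c=manip.read_camera("wrist"); cv2.imwrite(f"pics/w1.png",c["frame"][:,:,::-1]); np.savez(f"w1.npz",**c)
print(c["view"].round(3))
E
```

```text
t: 1.3
tool_pos: [0.4399, -0.4441, 0.2263]
tcp_rot: [-0.0, 0.692, 0.722, -0.0]
wrist_force: [-0.4, -0.1, -0.8]
gripper_width: 0.999
grasp_force: 0.0
{'t': 1.3, 'joint_pos': array([ 1.28185066,  0.52725553, -0.74529217,  1.60904158,  0.38197281,
        1.15727875,  0.49150406]), 'joint_velocities': array([ 0.01312404, -0.00117257,  0.02102794, -0.00442047,  0.00346109,
        0.00120723,  0.00154652]), 'tau': array([-1.15919955e+00, -5.24403548e+01, -1.13243794e+01, -2.65818411e+01,
       -1.81023404e-01,  3.99202213e-02,  9.01540183e-02]), 'tool_pos': array([ 0.43993035, -0.44410107,  0.22631088]), 'tcp_rot': array([-3.71922805e-04,  6.91672794e-01,  7.22210908e-01, -1.09375989e-04]), 'wrist_force': array([-0.40201403, -0.07764268, -0.75530841]), 'torque': array([-0.03116302, -0.09714128, -0.06112552]), 'grasp_force': 0.0, 'gripper_width': 0.9992485525604321}
[[ 0.999  0.043 -0.    -0.421]
 [-0.041  0.954 -0.297  0.479]
 [-0.013  0.296  0.955 -0.253]
 [ 0.     0.     0.     1.   ]]
```

```bash
cat >> h.py <<'E'
def socket(c,p,zmin=.02,R=.045):
    """top-face circle (mm) of the thing near p (m), from depth"""
    w=world(c).reshape(-1,3);w=w[np.isfinite(w[:,2])]
    w=w[(np.hypot(*(w[:,:2]-p).T)<R)&(w[:,2]>zmin)&(w[:,2]<.1)]
    zt=np.percentile(w[:,2],95);t=w[w[:,2]>zt-.005]
    q,r=cv2.minEnclosingCircle((t[:,:2]*1000).astype(np.float32))
    return np.round(q,1),round(2*r,1),round(zt*1000,1),len(t)
E
python3 -c "
from h import *
print(socket(np.load('w1.npz'),np.array([.487,-.420])))"
```

```text
(array([ 487.2, -420. ]), 20.1, np.float64(39.9), 156)
```

View pics/w1.png

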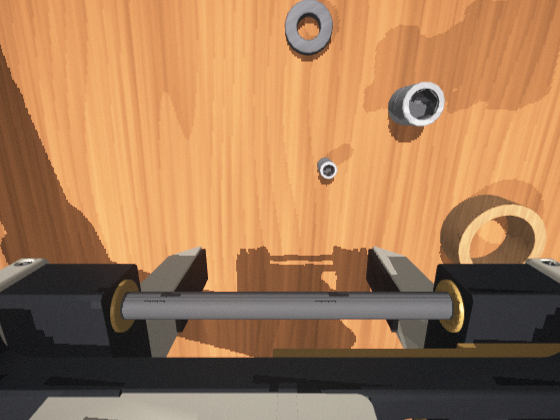

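The wrist view shows b at (328,170), the bearing at (309,27) and e at (418,104). b measures (487.2,-420), which matches the other views. Now I'll grasp b.

```bash
python3 -m inch '1 .1 .06 0 0 0 0;1 .235 .12 -.1 0 0 .001;1 .235 .12 -.25 0 0 .001;1 .235 .12 -.4 0 0 .001;1 .235 .12 -.55 0 0 .001;1 .235 .12 -.7 0 0 .001;1 .235 .12 -.8 0 0 .001;1 .235 .12 -.85 0 0 .001;1 .235 .12 -.85 0 0 .001;1 .235 .12 -.85 0 0 .001' 20
python3 -m inch '1 0 0 -.1 0 0 0;1 0 0 -.2 0 0 0;1 0 0 -.22 0 0 0;1 0 0 -.22 0 0 0;.5 0 0 -.22 0 0 0;.4 0 0 -.22 0 0 0;0 0 0 -.22 0 0 0;0 0 0 -.22 0 0 0;0 0 0 -.22 0 0 0;0 0 0 -.22 0 0 0;0 0 0 -.22 0 0 0;0 0 0 -.22 0 0 0' 20
```

```text
t: 2.35
tool_pos: [0.4876, -0.4208, 0.0576]
tcp_rot: [0.001, 0.689, 0.725, -0.0]
wrist_force: [-0.2, 0.3, 0.3]
gripper_width: 0.996
grasp_force: 0.0
t: 3.55
tool_pos: [0.4874, -0.4199, 0.0127]
tcp_rot: [-0.0, 0.688, 0.725, 0.0]
wrist_force: [0.4, -0.2, -0.6]
gripper_width: 0.355
grasp_force: 0.0
```

```bash
python3 -m inch '0 0 0 0 0 0 0;0 0 0 0 0 0 0;0 0 0 0 0 0 0;0 0 0 .1 0 0 0;0 0 0 .2 0 0 0;0 0 0 .3 0 0 0;0 0 0 .4 0 0 0;0 0 0 .4 0 0 0' 20
python3 -m inch '0 .1 .1 0 0 0 0;0 .25 .25 0 0 0 0;0 .4 .4 0 0 0 0;0 .55 .55 0 0 0 0;0 .7 .7 0 0 0 0;0 .8 .85 0 0 0 0;0 .825 1 0 0 0 0;0 .825 1 0 0 0 0;0 .825 1 0 0 0 0'
python3 -m inch '0 0 .15 0 0 0 0;0 0 .3 0 0 0 0;0 0 .45 0 0 0 0;0 0 .55 0 0 0 0;0 0 .57 0 0 0 0;0 0 .57 0 0 0 0;0 0 .57 0 0 0 0'
python3 - <<'E'
from cell import manip
import cv2,numpy as np
c=manip.read_camera("wrist"); cv2.imwrite(f"pics/w2.png",c["frame"][:,:,::-1]); np.savez(f"w2.npz",**c)
c=manip.read_camera("top"); cv2.imwrite(f"pics/t2.png",c["frame"][:,:,::-1])
E
```

```text
t: 4.35
tool_pos: [0.4898, -0.4212, 0.0972]
tcp_rot: [0.003, 0.688, 0.725, 0.0]
wrist_force: [0.1, -0.0, -0.6]
gripper_width: 0.212
grasp_force: 20.0
t: 5.25
tool_pos: [0.6523, -0.2186, 0.0925]
tcp_rot: [-0.0, 0.687, 0.726, -0.0]
wrist_force: [-0.3, -0.4, -0.7]
gripper_width: 0.212
grasp_force: 20.0
t: 5.95
tool_pos: [0.6522, -0.1093, 0.0925]
tcp_rot: [0.001, 0.69, 0.724, -0.001]
wrist_force: [-0.6, -0.2, -1.5]
gripper_width: 0.211
grasp_force: 20.0
```

View pics/w2.png

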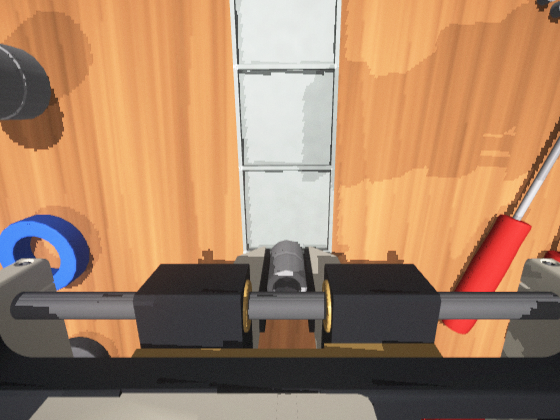

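The wrist view shows b held upright between the pads. Two tray dividers are visible, with ends near (239,67)/(337,67) and (243,168)/(333,167). I'll check the tray fit with these.

```bash
cat >> h.py <<'E'
def ray(c,u,v,z):
    C=np.linalg.inv(c["view"]);K=c["intrinsics"]
    d=C[:3,:3]@np.array([(u-K[0,2])/K[0,0],-(v-K[1,2])/K[1,1],-1]);o=C[:3,3]
    return ((o+d*(z-o[2])/d[2])[:2]*1000).round(1)
E
python3 - <<'E'
from h import *
c=np.load("w2.npz")
for p in [(237,67),(337,67),(241,168),(333,168)]: print(p,ray(c,*p,.010))
# expected from the top-camera tray fit: divider outer ends
o=np.array([644.9,41.1]);a=np.radians(2.95);y=np.array([-np.sin(a),np.cos(a)]);x=np.array([np.cos(a),np.sin(a)])
for s in(-109.5,-36.5,36.5,109.5): print(s,o+s*y-36.5*x,o+s*y+36.5*x)
E
```

```text
(237, 67) [612.    2.9]
(337, 67) [683.5   6.4]
(241, 168) [615.1 -69.5]
(333, 168) [687.4 -66. ]
-109.5 [614.08372806 -70.13334655] [686.98699038 -66.3764404 ]
-36.5 [610.32682192   2.76991577] [683.23008423   6.52682192]
36.5 [606.56991577  75.67317808] [679.47317808  79.43008423]
109.5 [602.81300962 148.5764404 ] [675.71627194 152.33334655]
```

The wrist fit agrees with the top-camera fit to within 1 mm. Now I'll lower b and release it.

```bash
python3 -m inch '0 0 .005 -.1 0 0 0;0 0 .005 -.2 0 0 0;0 0 .005 -.3 0 0 0;0 0 .005 -.34 0 0 0;0 0 .005 -.36 0 0 0;0 0 .005 -.375 0 0 0;0 0 .005 -.38 0 0 0;0 0 .005 -.38 0 0 0;0 0 .005 -.38 0 0 0' 20
python3 -m inch '.3 0 0 0 0 0 0;.4 0 0 0 0 0 0;.5 0 0 0 0 0 0;.5 0 0 0 0 0 0;.5 0 0 0 0 0 0;.8 0 0 .1 0 0 0;.8 0 0 .25 0 0 0;.8 0 0 .4 0 0 0;.8 0 0 .55 0 0 0;.8 0 0 .55 0 0 0'
```

```text
t: 6.95
tool_pos: [0.6529, -0.105, 0.0175]
tcp_rot: [0.0, 0.688, 0.725, 0.0]
wrist_force: [-0.0, 0.6, -0.8]
gripper_width: 0.214
grasp_force: 20.0
t: 7.95
tool_pos: [0.6562, -0.1045, 0.1335]
tcp_rot: [0.004, 0.688, 0.725, 0.003]
wrist_force: [-0.7, -0.7, 0.4]
gripper_width: 0.796
grasp_force: 0.0
```

```bash
python3 -m inch '1 -.05 -.1 0 0 0 0;1 -.15 -.25 0 0 0 0;1 -.2 -.4 0 0 0 0;1 -.25 -.55 0 0 0 0;1 -.3 -.7 0 0 0 0;1 -.35 -.85 0 0 0 0;1 -.37 -1 0 0 0 0;1 -.37 -1 0 0 0 0'
python3 -m inch '1 0 -.1 0 0 0 0;1 0 -.203 0 0 0 0;1 0 -.203 0 0 0 0;1 0 -.203 -.15 0 0 0;1 0 -.203 -.3 0 0 0;1 0 -.203 -.45 0 0 0;1 0 -.203 -.52 0 0 0;1 0 -.203 -.565 0 0 0;1 0 -.203 -.565 0 0 0;.6 0 -.203 -.565 0 0 0;.4 0 -.203 -.565 0 0 0;.4 0 -.203 -.565 0 0 0' 30
python3 -m inch '.3 0 0 0 0 0 0;.2 0 0 0 0 0 0;0 0 0 0 0 0 0;0 0 0 0 0 0 0;0 0 0 0 0 0 0;0 0 0 0 0 0 0;0 0 0 0 0 0 0;0 0 0 0 0 0 0' 30
```

```text
t: 8.75
tool_pos: [0.5762, -0.312, 0.127]
tcp_rot: [0.001, 0.691, 0.722, -0.002]
wrist_force: [-0.5, -0.9, -0.8]
gripper_width: 1.0
grasp_force: 0.0
t: 9.95
tool_pos: [0.5792, -0.346, 0.0151]
tcp_rot: [0.001, 0.689, 0.725, 0.0]
wrist_force: [-1.1, -0.7, 1.1]
gripper_width: 0.791
grasp_force: 0.0
t: 10.75
tool_pos: [0.5782, -0.3456, 0.0138]
tcp_rot: [-0.0, 0.689, 0.725, -0.0]
wrist_force: [-1.9, -0.7, 2.5]
gripper_width: 0.476
grasp_force: 30.0
```

```bash
python3 -m inch '0 0 0 .1 0 0 0;0 0 0 .2 0 0 0;0 0 0 .35 0 0 0;0 0 .1 .45 0 0 0;0 0 .2 .45 0 0 0;0 0 .35 .45 0 0 0;0 0 .5 .45 0 0 0;0 0 .65 .45 0 0 0;0 0 .8 .45 0 0 0;0 0 .9 .45 0 0 0;0 0 1 .45 0 0 0;0 0 1 .45 0 0 0' 30
python3 -m inch '0 .02 .1 0 0 0 0;0 .06 .25 0 0 0 0;0 .1 .4 0 0 0 0;0 .15 .55 0 0 0 0;0 .2 .7 0 0 0 0;0 .25 .85 0 0 0 0;0 .316 1 0 0 0 0;0 .316 1 0 0 0 0'
python3 -m inch '0 0 .1 0 0 0 0;0 0 .2 0 0 0 0;0 0 .298 0 0 0 0;0 0 .298 0 0 0 0;0 0 .298 0 0 0 0;0 0 .298 -.15 0 0 0;0 0 .298 -.3 0 0 0;0 0 .298 -.38 0 0 0;0 0 .298 -.41 0 0 0;0 0 .298 -.43 0 0 0;0 0 .298 -.43 0 0 0;0 0 .298 -.43 0 0 0'
```

```text
t: 11.95
tool_pos: [0.5796, -0.1406, 0.1059]
tcp_rot: [0.0, 0.686, 0.727, 0.002]
wrist_force: [0.2, 0.3, -3.0]
gripper_width: 0.474
grasp_force: 30.0
t: 12.75
tool_pos: [0.6435, 0.0618, 0.1061]
tcp_rot: [-0.0, 0.686, 0.728, 0.003]
wrist_force: [-0.7, 0.9, -2.9]
gripper_width: 0.475
grasp_force: 30.0
t: 13.95
tool_pos: [0.6427, 0.1144, 0.0191]
tcp_rot: [0.001, 0.688, 0.725, 0.001]
wrist_force: [0.6, -0.1, -3.9]
gripper_width: 0.475
grasp_force: 30.0
```

```bash
python3 -m inch '0 0 0 -.002 0 0 0;0 0 0 -.002 0 0 0;0 0 0 -.002 0 0 0;.6 0 0 -.002 0 0 0;.7 0 0 -.002 0 0 0;.8 0 0 -.002 0 0 0;.8 0 0 -.002 0 0 0;.8 0 0 -.002 0 0 0;.8 0 0 .1 0 0 0;.8 0 0 .25 0 0 0;.8 0 0 .4 0 0 0;.8 0 0 .4 0 0 0'
python3 - <<'E'
from cell import manip
import cv2
from h import *
c=manip.read_camera("wrist"); cv2.imwrite("pics/w3.png",c["frame"][:,:,::-1]); np.savez("w3.npz",**c)
c=manip.read_camera("top"); np.savez("t3.npz",**c); cv2.imwrite("pics/t3.png",c["frame"][:,:,::-1])
s=manip.read_camera("scene"); np.savez("s3.npz",**s); cv2.imwrite("pics/s3.png",cv2.resize(s["frame"][180:320,200:430,::-1],None,fx=3,fy=3,interpolation=cv2.INTER_CUBIC))
print(socket(s,np.array([.6524,-.1047])))
E
```

```text
t: 15.15
tool_pos: [0.6452, 0.1157, 0.1041]
tcp_rot: [0.003, 0.688, 0.725, 0.004]
wrist_force: [0.4, 0.7, 0.6]
gripper_width: 0.799
grasp_force: 0.0
(array([ 652.5, -106.5]), 20.2, np.float64(44.2), 69)
```

View pics/s3.png

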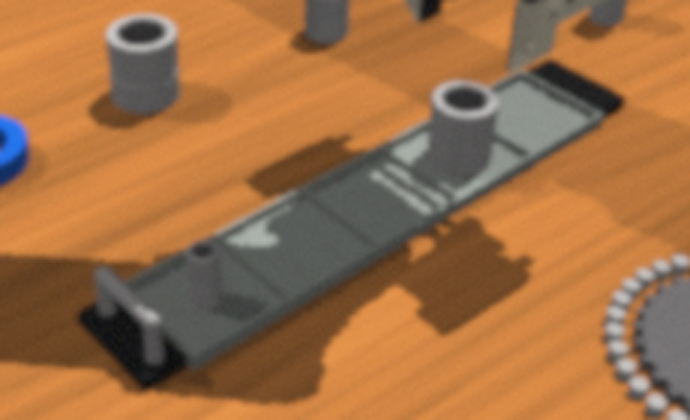

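The scene crop shows b upright in the handle bay at about (203,270) and e upright in the fourth bay at about (463,130). Next is d.

```bash
python3 -m inch '.8 -.05 .1 0 0 0 0;.8 -.1 .25 0 0 0 0;.8 -.15 .4 0 0 0 0;.8 -.2 .55 0 0 0 0;.8 -.25 .7 0 0 0 0;.8 -.3 .85 0 0 0 0;.8 -.335 1 0 0 0 0;.8 -.335 1 0 0 0 0'
python3 -m inch '.8 0 .1 0 0 0 0;.8 0 .16 0 0 0 0;.8 0 .16 0 0 0 0;.8 0 .16 0 0 0 0;.8 0 .16 -.15 0 0 0;.8 0 .16 -.3 0 0 0;.8 0 .16 -.38 0 0 0;.8 0 .16 -.38 0 0 0;.6 0 .16 -.38 0 0 0;.4 0 .16 -.38 0 0 0;.3 0 .16 -.38 0 0 0;.3 0 .16 -.38 0 0 0' 25
python3 -m inch '.2 0 0 0 0 0 0;0 0 0 0 0 0 0;0 0 0 0 0 0 0;0 0 0 0 0 0 0;0 0 0 0 0 0 0;0 0 0 0 0 0 0;0 0 0 0 0 0 0;0 0 0 0 0 0 0' 25
```

```text
t: 16.1
tool_pos: [0.5706, 0.3205, 0.0973]
tcp_rot: [-0.002, 0.686, 0.728, 0.0]
wrist_force: [-0.6, 0.7, -0.6]
gripper_width: 0.799
grasp_force: 0.0
t: 17.3
tool_pos: [0.5753, 0.3465, 0.0229]
tcp_rot: [0.0, 0.688, 0.725, 0.001]
wrist_force: [0.3, 0.0, 0.1]
gripper_width: 0.503
grasp_force: 0.0
t: 18.1
tool_pos: [0.5746, 0.3462, 0.022]
tcp_rot: [0.0, 0.688, 0.725, 0.0]
wrist_force: [-1.0, -0.8, 4.6]
gripper_width: 0.3
grasp_force: 25.0
```

```bash
python3 -m inch '0 0 0 .1 0 0 0;0 0 0 .2 0 0 0;0 0 0 .35 0 0 0;0 0 -.1 .45 0 0 0;0 0 -.2 .45 0 0 0;0 0 -.35 .45 0 0 0;0 0 -.5 .45 0 0 0;0 0 -.65 .45 0 0 0;0 0 -.8 .45 0 0 0;0 0 -.9 .45 0 0 0;0 0 -1 .45 0 0 0;0 0 -1 .45 0 0 0' 25
python3 -m inch '0 .02 -.1 0 0 0 0;0 .06 -.25 0 0 0 0;0 .1 -.4 0 0 0 0;0 .2 -.55 0 0 0 0;0 .3 -.7 0 0 0 0;0 .35 -.8 0 0 0 0;0 .3725 -.889 0 0 0 0;0 .3725 -.889 0 0 0 0;0 .3725 -.889 0 0 0 0'
python3 -m inch '0 0 0 0 0 0 0;0 0 0 0 0 0 0;0 0 0 -.15 0 0 0;0 0 0 -.3 0 0 0;0 0 0 -.38 0 0 0;0 0 0 -.41 0 0 0;0 0 0 -.43 0 0 0;0 0 0 -.43 0 0 0;0 0 0 -.431 0 0 0;0 0 0 -.431 0 0 0'
```

```text
t: 19.3
tool_pos: [0.5758, 0.1419, 0.113]
tcp_rot: [0.001, 0.69, 0.724, -0.0]
wrist_force: [0.6, 0.3, -1.4]
gripper_width: 0.303
grasp_force: 25.0
t: 20.2
tool_pos: [0.6487, -0.0301, 0.1121]
tcp_rot: [-0.0, 0.688, 0.726, 0.0]
wrist_force: [-0.7, 0.4, -2.1]
gripper_width: 0.298
grasp_force: 25.0
t: 21.2
tool_pos: [0.6499, -0.0317, 0.0265]
tcp_rot: [0.001, 0.688, 0.725, 0.001]
wrist_force: [-0.2, 0.2, -1.8]
gripper_width: 0.3
grasp_force: 25.0
```

```bash
python3 -m inch '0 0 0 0 0 0 0;0 0 0 0 0 0 0;.4 0 0 0 0 0 0;.5 0 0 0 0 0 0;.6 0 0 0 0 0 0;.6 0 0 0 0 0 0;.6 0 0 0 0 0 0;.6 0 0 .1 0 0 0;.6 0 0 .25 0 0 0;.6 0 0 .4 0 0 0;.6 0 0 .5 0 0 0;.6 0 0 .5 0 0 0'
python3 -m inch '.8 -.1 .1 0 0 0 0;.8 -.2 .2 0 0 0 0;.8 -.35 .35 0 0 0 0;.8 -.5 .5 0 0 0 0;.8 -.65 .6 0 0 0 0;.8 -.75 .7 0 0 0 0;.8 -.85 .8 0 0 0 0;.8 -.972 .904 0 0 0 0;.8 -.972 .904 0 0 0 0;.8 -.972 .904 0 0 0 0;.8 -.972 .904 0 0 0 0;.8 -.972 .904 0 0 0 0'
python3 - <<'E'
from cell import manip
import cv2
from h import *
c=manip.read_camera("top"); np.savez("t4.npz",**c); cv2.imwrite("pics/t4.png",cv2.resize(c["frame"][120:280,80:440,::-1],None,fx=2.2,fy=2.2,interpolation=cv2.INTER_CUBIC))
s=manip.read_camera("scene");w=manip.read_camera("wrist")
for p in [(.6524,-.1047),(.6487,-.0318),(.6412,.114)]: 
  for q in (c,s):print(p,socket(q,np.array(p),.03,.033))
for n,p in (("a",(.4543,.149)),("c",(.443,-.0165))):
  for q in(s,w):
    try: print(n,socket(q,np.array(p)))
    except Exception as e: print(n,e)
E
```

```text
t: 22.4
tool_pos: [0.652, -0.0312, 0.1308]
tcp_rot: [0.003, 0.688, 0.725, 0.002]
wrist_force: [1.5, 0.4, 0.4]
gripper_width: 0.604
grasp_force: 0.0
t: 23.6
tool_pos: [0.4555, 0.1482, 0.1255]
tcp_rot: [0.0, 0.689, 0.725, 0.0]
wrist_force: [-0.6, -0.7, 0.4]
gripper_width: 0.803
grasp_force: 0.0
(0.6524, -0.1047) (array([ 654.4, -104.4]), 20.1, np.float64(46.0), 40)
(0.6524, -0.1047) (array([ 653.3, -105.7]), 20.9, np.float64(44.4), 67)
(0.6487, -0.0318) (array([650.4, -30.5]), 27.4, np.float64(69.2), 74)
(0.6487, -0.0318) (array([648.5, -32.6]), 28.7, np.float64(68.5), 102)
(0.6412, 0.114) (array([643.3, 114.5]), 43.4, np.float64(55.8), 177)
(0.6412, 0.114) (array([642.6, 112.5]), 45.4, np.float64(54.6), 181)
a (array([453. , 147.2]), 36.5, np.float64(44.7), 81)
a (array([454.2, 149.7]), 35.9, np.float64(43.8), 856)
c (array([442.6, -18.7]), 52.9, np.float64(56.8), 178)
c (array([442.,   5.]), 29.2, np.float64(33.9), 108)
```

View pics/t4.png

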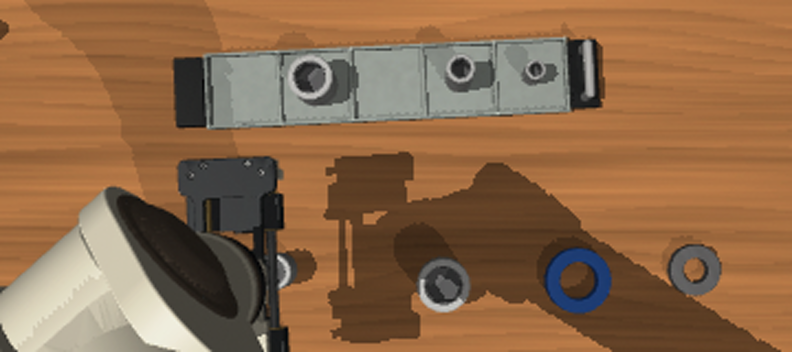

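The top crop shows b at (535,70), d at (460,68) and e at (310,76), all upright in their bays. a is under the gripper at (285,268) and c is at (443,285). Now I'll grasp a.

```bash
python3 -m inch '.8 0 .003 -.1 0 0 0;.8 0 .003 -.25 0 0 0;.8 0 .003 -.4 0 0 0;.8 0 .003 -.5 0 0 0;.8 0 .003 -.559 0 0 0;.8 0 .003 -.559 0 0 0;.6 0 .003 -.559 0 0 0;.4 0 .003 -.559 0 0 0;.3 0 .003 -.559 0 0 0;.2 0 .003 -.559 0 0 0;0 0 .003 -.559 0 0 0;0 0 .003 -.559 0 0 0' 25
python3 -m inch '0 0 0 0 0 0 0;0 0 0 0 0 0 0;0 0 0 0 0 0 0;0 0 0 0 0 0 0;0 0 0 .1 0 0 0;0 0 0 .2 0 0 0;0 0 0 .35 0 0 0;0 0 0 .45 0 0 0;0 0 0 .45 0 0 0' 25
```

```text
t: 24.95
tool_pos: [0.4548, 0.1496, 0.0141]
tcp_rot: [0.0, 0.688, 0.725, 0.0]
wrist_force: [-0.4, 0.2, 4.1]
gripper_width: 0.39
grasp_force: 25.0
t: 25.85
tool_pos: [0.4565, 0.1503, 0.1057]
tcp_rot: [0.001, 0.689, 0.725, 0.002]
wrist_force: [0.9, 0.2, -2.0]
gripper_width: 0.385
grasp_force: 25.0
```

```bash
python3 -m inch '0 .1 -.1 0 0 0 0;0 .25 -.2 0 0 0 0;0 .4 -.3 0 0 0 0;0 .55 -.4 0 0 0 0;0 .7 -.5 0 0 0 0;0 .85 -.54 0 0 0 0;0 .953 -.5425 0 0 0 0;0 .953 -.5425 0 0 0 0;0 .953 -.5425 0 0 0 0;0 .953 -.5425 0 0 0 0' 25
python3 -m inch '0 0 0 0 0 0 0;0 0 0 -.15 0 0 0;0 0 0 -.3 0 0 0;0 0 0 -.38 0 0 0;0 0 0 -.41 0 0 0;0 0 0 -.43 0 0 0;0 0 0 -.43 0 0 0;0 0 0 -.43 0 0 0;0 0 0 -.43 0 0 0;0 0 0 -.43 0 0 0'
python3 -m inch '.5 0 0 0 0 0 0;.6 0 0 0 0 0 0;.7 0 0 0 0 0 0;.7 0 0 0 0 0 0;.7 0 0 0 0 0 0;.7 0 0 .1 0 0 0;.7 0 0 .25 0 0 0;.7 0 0 .4 0 0 0;.7 0 0 .55 0 0 0;.7 0 0 .55 0 0 0'
```

```text
t: 26.85
tool_pos: [0.6436, 0.0416, 0.1024]
tcp_rot: [-0.001, 0.688, 0.726, -0.001]
wrist_force: [0.8, 0.5, -1.9]
gripper_width: 0.386
grasp_force: 25.0
t: 27.85
tool_pos: [0.6458, 0.0412, 0.0183]
tcp_rot: [0.0, 0.689, 0.725, 0.0]
wrist_force: [0.0, 0.2, -2.0]
gripper_width: 0.388
grasp_force: 25.0
t: 28.85
tool_pos: [0.6489, 0.0424, 0.1343]
tcp_rot: [0.003, 0.688, 0.725, 0.004]
wrist_force: [1.4, 0.8, 0.2]
gripper_width: 0.702
grasp_force: 0.0
```

```bash
python3 -m inch '1 -.1 -.05 0 0 0 0;1 -.25 -.1 0 0 0 0;1 -.4 -.15 0 0 0 0;1 -.55 -.2 0 0 0 0;1 -.7 -.25 0 0 0 0;1 -.8 -.288 0 0 0 0;1 -.9 -.288 0 0 0 0;1 -1 -.288 0 0 0 0;1 -1 -.288 0 0 0 0;1 -1 -.288 0 0 0 0;1 -1 -.288 0 0 0 0'
python3 - <<'E'
from cell import manip
from h import *
print(socket(manip.read_camera("wrist"),np.array([.4432,-.0165])))
E
```

```text
t: 29.95
tool_pos: [0.4468, -0.0163, 0.1283]
tcp_rot: [0.001, 0.688, 0.725, 0.001]
wrist_force: [-0.3, -0.6, 0.5]
gripper_width: 1.002
grasp_force: 0.0
(array([442.8, -15.7]), 52.4, np.float64(55.8), 1820)
```

```bash
python3 -m inch '1 -.01 .002 0 0 0 0;1 -.01 .002 -.15 0 0 0;1 -.01 .002 -.3 0 0 0;1 -.01 .002 -.4 0 0 0;1 -.01 .002 -.5 0 0 0;1 -.01 .002 -.57 0 0 0;1 -.01 .002 -.57 0 0 0;1 -.01 .002 -.57 0 0 0;.7 -.01 .002 -.57 0 0 0;.5 -.01 .002 -.57 0 0 0;.4 -.01 .002 -.57 0 0 0;0 -.01 .002 -.57 0 0 0' 40
python3 -m inch '0 0 0 0 0 0 0;0 0 0 0 0 0 0;0 0 0 0 0 0 0;0 0 0 0 0 0 0;0 0 0 0 0 0 0;0 0 0 .1 0 0 0;0 0 0 .2 0 0 0;0 0 0 .35 0 0 0;0 0 0 .45 0 0 0;0 0 0 .45 0 0 0' 40
```

```text
t: 31.2
tool_pos: [0.4436, -0.0162, 0.0141]
tcp_rot: [0.0, 0.689, 0.725, 0.0]
wrist_force: [-0.2, 0.3, -0.9]
gripper_width: 0.704
grasp_force: 0.0
t: 32.2
tool_pos: [0.4451, -0.0161, 0.1054]
tcp_rot: [0.002, 0.689, 0.725, 0.001]
wrist_force: [0.8, 0.5, -4.5]
gripper_width: 0.563
grasp_force: 40.0
```

```bash
python3 -m inch '0 .1 .1 0 0 0 0;0 .2 .2 0 0 0 0;0 .3 .35 0 0 0 0;0 .4 .5 0 0 0 0;0 .5 .65 0 0 0 0;0 .6 .8 0 0 0 0;0 .7 .9 0 0 0 0;0 .85 1 0 0 0 0;0 .95 1 0 0 0 0;0 .9725 1 0 0 0 0;0 .9725 1 0 0 0 0' 40
python3 -m inch '0 0 .015 0 0 0 0;0 0 .015 0 0 0 0;0 0 .015 -.15 0 0 0;0 0 .015 -.3 0 0 0;0 0 .015 -.38 0 0 0;0 0 .015 -.41 0 0 0;0 0 .015 -.43 0 0 0;0 0 .015 -.43 0 0 0;0 0 .015 -.43 0 0 0;0 0 .015 -.43 0 0 0;0 0 .015 -.43 0 0 0'
python3 -m inch '.7 0 0 0 0 0 0;.8 0 0 0 0 0 0;.8 0 0 0 0 0 0;.8 0 0 0 0 0 0;.8 0 0 0 0 0 0;.8 0 0 .1 0 0 0;.8 0 0 .25 0 0 0;.8 0 0 .4 0 0 0;.8 0 0 .55 0 0 0;.8 0 0 .55 0 0 0'
python3 -m inch '.8 -.1 0 0 0 0 0;.8 -.25 .1 0 0 0 0;.8 -.4 .2 0 0 0 0;.8 -.55 .35 0 0 0 0;.8 -.7 .5 0 0 0 0;.8 -.7 .65 0 0 0 0;.8 -.7 .65 0 0 0 0;.8 -.7 .65 0 0 0 0;.8 -.7 .65 0 0 0 0;.8 -.7 .65 0 0 0 0'
python3 - <<'E'
from cell import manip
import cv2
from h import *
c=manip.read_camera("top"); s=manip.read_camera("scene")
cv2.imwrite("pics/t5.png",c["frame"][:,:,::-1]); cv2.imwrite("pics/s5.png",s["frame"][:,:,::-1])
for p in [(.6524,-.1047),(.6487,-.0318),(.6449,.0411),(.6412,.114),(.6374,.1869)]: 
  for q in (c,s):print(p,socket(q,np.array(p),.03,.033))
E
```

```text
t: 33.3
tool_pos: [0.6369, 0.183, 0.1011]
tcp_rot: [-0.001, 0.689, 0.725, -0.002]
wrist_force: [-0.1, 0.2, -4.7]
gripper_width: 0.562
grasp_force: 40.0
t: 34.4
tool_pos: [0.6383, 0.1871, 0.0184]
tcp_rot: [0.0, 0.688, 0.725, 0.001]
wrist_force: [-0.2, -0.7, -3.9]
gripper_width: 0.561
grasp_force: 40.0
t: 35.4
tool_pos: [0.6411, 0.189, 0.1345]
tcp_rot: [0.002, 0.688, 0.725, 0.004]
wrist_force: [0.2, 0.9, 1.3]
gripper_width: 0.8
grasp_force: 0.0
t: 36.4
tool_pos: [0.4986, 0.3152, 0.1276]
tcp_rot: [0.0, 0.689, 0.724, -0.0]
wrist_force: [0.7, -0.4, 0.1]
gripper_width: 0.8
grasp_force: 0.0
(0.6524, -0.1047) (array([ 654.6, -104.6]), 19.8, np.float64(45.2), 40)
(0.6524, -0.1047) (array([ 652.7, -106.2]), 19.8, np.float64(44.7), 72)
(0.6487, -0.0318) (array([650.2, -30.3]), 27.1, np.float64(69.3), 76)
(0.6487, -0.0318) (array([649.7, -31.7]), 29.5, np.float64(68.0), 109)
(0.6449, 0.0411) (array([647.1,  41.6]), 35.8, np.float64(49.8), 117)
(0.6449, 0.0411) (array([645.9,  39. ]), 36.1, np.float64(48.8), 136)
(0.6412, 0.114) (array([643.5, 114.4]), 43.5, np.float64(55.9), 173)
(0.6412, 0.114) (array([641.5, 112.5]), 45.4, np.float64(54.6), 175)
(0.6374, 0.1869) (array([639.3, 188.2]), 52.2, np.float64(61.6), 259)
(0.6374, 0.1869) (array([636.9, 185. ]), 54.9, np.float64(60.4), 215)
```

View pics/t5.png

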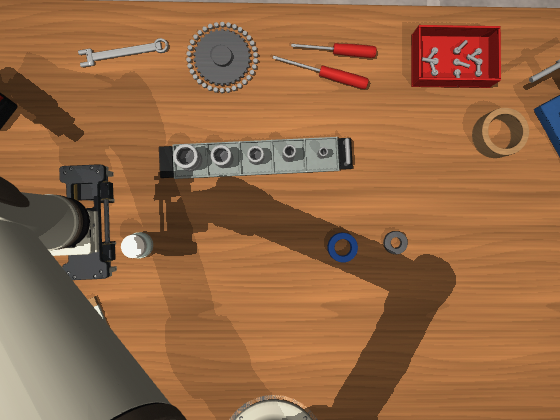

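View pics/s5.png

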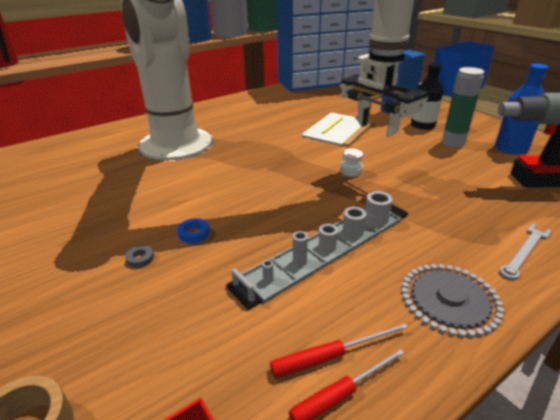

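Both views show five upright sockets, one per bay, at (323,152), (289,151), (256,154), (221,155) and (186,156) in the top view, widening away from the handle. The jar, tape and bearing have not moved, and the arm is clear.

```bash
python3 -c "
from cell import manip
print(manip.hand_in())"
```

```text
the job is handed in; nothing more can be done
None
```

The five sockets stand upright in the tray, one to a bay, in width order b, d, a, e, c from the handle end; the tape, bearing and jar were left in place, and the job was handed in at about 36 s.

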